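Slide a chromed cover into the assembly nest and clamp it

ROBOT

A 6-joint arm with a two-finger parallel gripper is mounted at the origin on the work surface. World frame = base frame: x ahead of the robot, y to its left, z up, the work surface at z = 0. Lengths are in mm, angles in rad, forces in N, time in s.
With the tool pointing down it reaches from about 375 to 925 mm from the base axis. Payload 5.7 kg.
Tool frame: the origin (TCP) lies midway between the tips of the shut fingers; the grasp point (between the pads) lies 19 mm behind it (bot.grip_depth is the z of the grasp point in the tool frame, in mm); z points along the fingers, y is the line along which they close (so a half turn about z gives the same grasp; the last joint's range is limited). The gripper opens to 88 mm and grips with 3 to 60 N. Pads are 20 mm wide; open, the fingers measure 115 mm over their backs; the gripper's body (75 mm by 178 mm) begins 61 mm behind the grasp point.
Start: joints at [1.161, 0.359, 1.51, -0, 1.272, -0.115], TCP at [174.322, 574.085, 222.623] pointing down, gripper open.
Joint ranges: [-2.97, 2.97], [-1.01, 2.36], [0.21, 2.38], [-0.96, 4.11], [0.2, 2.71], [-2.98, 2.98]. Speed limits (rad/s): [2.39, 2.39, 3.14, 3.14, 3.14, 3.14].

INTERFACE

Orientations are given as a unit quaternion [x, y, z, w].
In Python, from bench import bot gives the robot as it stands.
- The arm moves only by the tool carry_out, never from a script. Its argument "deltas" is a list of rows, each a list of 5 numbers: the gripper command: -1 is shut, 1 is fully open, values between are in proportion, then the shift along the tool's x, y, z in units of 0.03 m (1.0 is 0.03 m), then the turn about the tool's z in units of 0.1 rad (1.0 is 0.1 rad). A call has 1 to 5 rows; each row shifts and turns the commanded pose from where the row before left it, along the tool's axes as they then stand; what a row does not reach is not made up. A row lasts 1/10 s, in which the tool goes at most 50 mm and 8.59 degrees, less where a joint would pass 70% of its speed; a pose out of reach is approached as far as the arm can. A call with a number of a shift or a turn outside -1 to 1 is refused whole. A call with a gripper value outside its range is refused whole. The fingers move at their own pace and stop on an object; "grip_force" is the grip in N (left out, the last holds). Time passes only in rows, so rows that do not move let the fingers close. It gives the time, the measured TCP pose, the force, the opening and the grip force at its end, in the units of the state.
- bot.get_obs(): the state, without advancing time (a new reading comes with each control period).
- bot.read_camera(name): name is "side" or "top"; returns a dict with "frame" (480x640x3 uint8, red, green, blue), "fx", "fy", "cx", "cy" (pixels), "k1" (the pictures are not rectified: a ray, as slopes to the right and down, at radius r is drawn at 1 + k1 r^2 times it, then the intrinsics apply), "R" (3x3) and "t" (3): a world point X has camera coordinates R X + t. Camera axes: x right, y down, z forward; pixel columns grow to the right and rows downward; lengths in mm; the calibration is good to about 2 mm. A picture is of the moment at which its call begins. There is no depth.
- bot.sign_off(): hands the job in; it is judged then, once.
The state is a dict: "t": time; "joint_pos": joint angles; "qvel": joint speeds; "effort": joint torques, N m; "tool_pos": TCP position; "ee_rot": TCP orientation; "ft_force": force on the tool from outside, world axes, zero at the start; "moment": the same for the moment, N m; "grip_width": opening from 0.0 (shut) to 1.0 (fully open); "gripper_force": force on a finger pad.
Only numpy, scipy, OpenCV 4.12 (cv2) and the standard library are available. Lean on these libraries where they do the work, as an engineer would, in place of code of your own. Each camera call takes 0.05 s, during which the arm holds its last target. There are 200 camera calls.

TASK

Load the assembly nest: swing the clamp arm right out of the way, slide the chromed cover with the two cut-off corners along the grey deck, pointed end first and without lifting it off the deck, until it drops into the pocket and lies flat and square on the pocket floor. Then swing the clamp arm all the way back to its stop over the seated cover. Leave the jar, the bit tray and the spare plate where they are.

Things in the scene. Friction and masses are not known exactly. Their poses are not given: they have to be found in the camera images.
- fixture: Assembly nest, fixed to the table, placed and turned differently each time: aluminium base plate 450 x 260 mm, 12 mm thick (x -340 to +110, y +-130 mm), with a raised grey deck and blue pocket walls. Origin on the table under the pocket's middle; +x is the loading direction (from deck into pocket), +y to the left of it, z up.
- deck (a point): Point on the deck's top, at its pocket end, mid-width (fixture x = -67.5, y = 0 mm), 22 mm above the table, axes as the fixture. The flat grey deck runs back from here to fixture x = -340 mm and is 240 mm wide (y +-120). Here it ends in a 10 mm step down to the pocket floor.
- pocket (a point): Middle of the pocket floor, 12 mm above the table, axes as the fixture. The cover is seated when its origin lies here, axes parallel; its top is then 32 mm above the table. The pocket has the cover's outline with about 2 mm play all round: side walls at y = +-47 mm, end wall at x = +67 mm joined to them by 45-degree walls, the deck's step at x = -67.5 mm.
- mouth (a point): Middle of the pocket's mouth at deck height (fixture x = -95.5, y = 0 mm), axes as the fixture. The blue pocket walls, 14 to 16 mm thick, rise to 30 mm above the table (8 mm above the deck). Over the deck they flare as a funnel: inner faces from y = +-63 mm at x = -95.5 to y = +-47 mm at x = -67.5 (fixture frame).
- cover: Loose chromed plate 130 x 90 x 20 mm, about 0.25 kg, too wide to grip across. Origin: centre of its underside; +x along its length to the end with both corners cut at 45 degrees (26 x 26 mm, leaving a 38 mm nose); z up. Starts flat on the deck, nose towards the pocket within 25 degrees, its top 42 mm above the table. Slides when pushed on its sides or square end; may be pressed anywhere on top.
- clamp (a joint): Clamp arm's angle about its upright post, rad: 0 = at its stop, square over the pocket; grows to 1.7 as it swings off in the loading direction (clockwise from above). Clear of the pocket above 1.0. Stays where left; needs 1.5 N at the pin. Its rubber foot, 20 mm in diameter, underside 35 mm above the table, clears a seated cover by 3 mm but strikes one still on the deck.
- clamp_post (a point): Top of the fixed 32 mm thick clamp post, on the hinge axis, 42 mm above the table, at fixture x = 10, y = -100 mm. The arm on it is 20 mm wide, 44 to 56 mm above the table, about 95 mm long from the axis; at angle 0 it points along the fixture's +y, at 1.57 along +x.
- clamp_pin (a point): Top of the upright steel pin on the arm's end, to push or pinch: 14 mm in diameter, 85 mm from the hinge axis, standing from 55 to 89 mm above the table, free all round, directly above the rubber foot.
- jar: Bystander: closed jar, 56 mm in diameter, 75 mm tall, standing on the table on the left of the nest, towards the fixture's +y (it and the tray may change places). Origin at the centre of its underside.
- bit_tray: Bystander: open grey tray 100 x 70 x 35 mm with one divider, on the table on the left of the nest. Origin at the centre of its underside.
- spare: Bystander: plain rectangular chromed plate 120 x 60 x 16 mm, no cut corners, lying on the table beyond the pocket. Origin at the centre of its underside.
Mind the look-alikes: they are no part of the job. What is shaped like the cover but pink or purple is not meant.

How it is judged (in metres and radians):
On the way, in this order (a step that is already met when the one before it is completed fails the run):
1. the clamp arm is swung clear of the pocket (angle over 1.0) (value of joint clamp above 1 rad), for 0.2 s.
2. the cover lies flat and square on the pocket floor (x of cover in the frame of pocket between -0.006 and 0.006 m and y of cover in the frame of pocket between -0.005 and 0.005 m and z of cover in the frame of pocket between -0.003 and 0.0025 m and angle between cover's own z axis and vertical below 0.03 rad and angle between the x axis of cover and the x axis of fixture, either way round below 0.06 rad), for 0.2 s.
At the end, for the whole second after the job is handed in: The cover is at rest in the pocket: underside within 2.5 mm of the floor, tilt under 0.03 rad, within 6 mm lengthwise and 5 mm sideways of the pocket centre and within 0.06 rad of square; the clamp arm is within 0.1 rad of its stop over it; jar, tray and spare plate within 20 mm of where they stood (all of step 2 and value of joint clamp below 0.1 rad and linear speed of cover below 0.01 m/s and distance of each of jar, bit_tray, spare from where it was at the start of the episode below 0.02 m); the robot touches nothing.
It fails at once if the cover is lifted off the deck (more than 20 mm above it) (z of cover in the frame of pocket above 0.03 m).
It fails at once if a bystander is displaced by more than 20 mm (distance of any of jar, bit_tray, spare from where it was at the start of the episode above 0.02 m).
It also fails if it takes over 72 s, if anything falls off the work surface, if the arm or the gripper's body presses on something with over 40 N, if the wrist force passes 120 N, or if a joint passes its speed limit or range.

## Working session

There is one attempt and no reset: what is moved stays moved. The work goes in short steps, Python scripts to look and compute and a tool call to move; the robot and the scene stay as the last step left them, time stands still between calls to the robot, and variables do not carry over. Pictures are saved under pics/ and viewed, at most 10 in all, crops included, and the job is handed in when it is done.

Besides the shell and the picture viewer there is one more tool, called after ">>>" as name(argument=value, ...), one argument or row to a line, values as JSON. carry_out: Moves the arm, as the interface text tells. Its arguments: {"type":"object","properties":{"deltas":{"type":"array"},"grip_force":{"type":"number"}},"required":["deltas"]}

```bash
mkdir -p pics; python3 - <<'E'
from bench import bot
import cv2
for n in("top","side"):
    c=bot.read_camera(n); cv2.imwrite(f"pics/{n}0.png",c["frame"][:,:,::-1])
    print(n,c["fx"],c["cx"],c["cy"],c["k1"],c["R"],c["t"])
o=bot.get_obs(); print(o)
E
```

```text
top 455.2593911606625 318.723278176358 235.09994957480149 -0.04440189190018421 [[-0.01268408 -0.99989415  0.007128  ]
 [-0.98435937  0.01123368 -0.17581363]
 [ 0.17571495 -0.00924654 -0.98439766]] [ 49.10096665 511.20034694 996.12739913]
side 521.0007696134135 318.50955239213715 241.81062101235443 -0.02041775476913003 [[ 0.99970563 -0.01647418  0.01781155]
 [ 0.00455783 -0.59354061 -0.80479114]
 [ 0.02383015  0.80463541 -0.5932908 ]] [-518.05338585   82.81193966  959.40534103]
{'t': 0.1, 'joint_pos': array([ 1.16088996e+00,  3.59407214e-01,  1.51124170e+00, -2.53699302e-05,
        1.27248489e+00, -1.15121053e-01]), 'qvel': array([ 0.00224447, -0.00208978, -0.00275444,  0.00041181, -0.00180184,
        0.00179872]), 'effort': array([ 8.22890725e-04, -5.16364253e+01, -2.71408689e+01,  6.79493998e-02,
        2.75564217e-02, -4.18440425e-05]), 'tool_pos': array([174.12075182, 573.58486038, 221.94037512]), 'ee_rot': array([ 1.46855820e-01,  9.89157608e-01, -7.47321292e-04, -1.88264536e-04]), 'ft_force': array([-0.05779147, -0.61458599, -0.26907403]), 'moment': array([ 0.022437  ,  0.01084487, -0.02754856]), 'gripper_force': 0.0, 'grip_width': 0.9945858481460634}
```

View pics/top0.png

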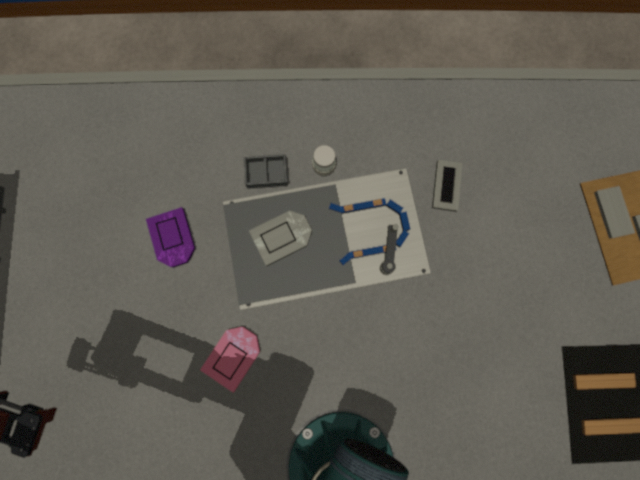

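View pics/side0.png

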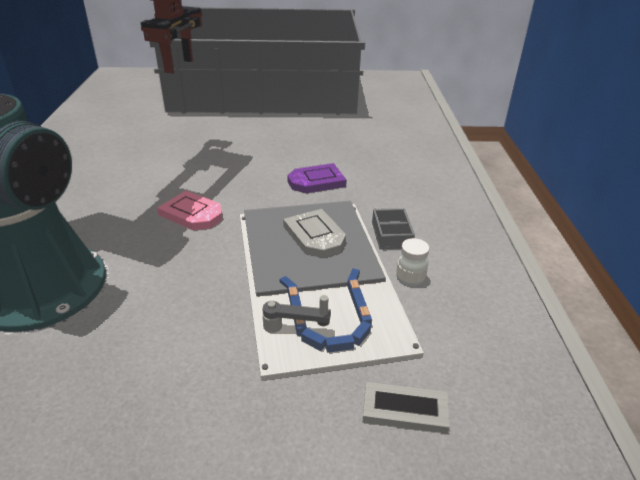

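The top view shows the nest with its loading direction running image-right (about world -y). The cover is at (280,237), the clamp post at (388,268) and the pin near (391,230). The jar is at (324,158), the tray at (267,171) and the spare at (447,185). The side view agrees. Next I'll zoom in for the corners.

```bash
cat > h.py <<'E'
import numpy as np, cv2
from bench import bot
def ray(c,uv,z):
    K=np.array([[c["fx"],0,c["cx"]],[0,c["fy"],c["cy"]],[0,0,1.]])
    p=cv2.undistortPoints(np.array(uv,float).reshape(-1,1,2),K,np.array([c["k1"],0,0,0.]))[:,0]
    R=np.array(c["R"]);t=np.array(c["t"])
    d=np.c_[p,np.ones(len(p))]@R; o=-R.T@t
    return (o+d*((z-o[2])/d[:,2])[:,None])[:,:2]
def crop(c,x0,y0,x1,y1,s,name):
    cv2.imwrite(name,cv2.resize(c["frame"][y0:y1,x0:x1,::-1],None,fx=s,fy=s,interpolation=cv2.INTER_CUBIC))
E
python3 - <<'E'
from h import *
c=bot.read_camera("top"); crop(c,210,150,460,320,3.2,"pics/z1.png")
E
```

```text
(no output)
```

View pics/z1.png

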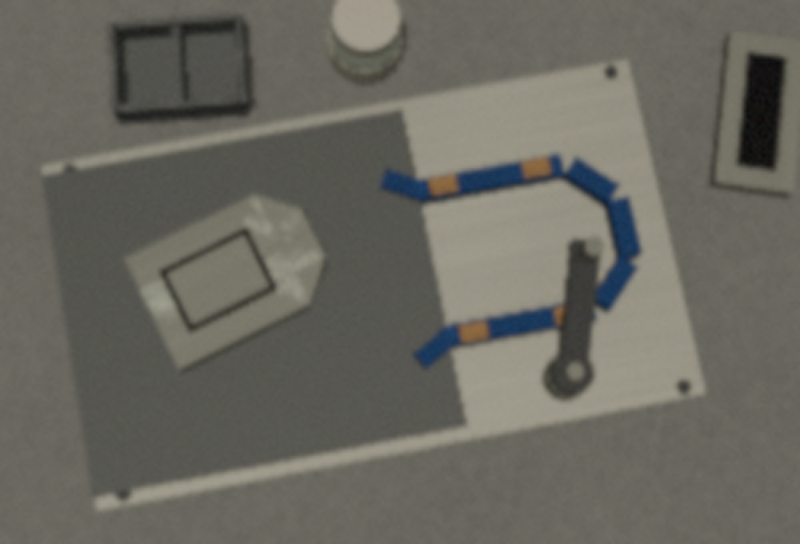

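The crop shows the deck corners at (43,176), (403,112), (466,427) and (93,495), the base's right corners at (629,61) and (705,394), the cover outline and the pin top at (594,246). I'll fit poses to those points.

```bash
cat >> h.py <<'E'
def fit(L,W):
    L=np.array(L,float);W=np.array(W,float);a=L-L.mean(0);b=W-W.mean(0)
    th=np.arctan2((a[:,0]*b[:,1]-a[:,1]*b[:,0]).sum(),(a*b).sum())
    R=np.array([[np.cos(th),-np.sin(th)],[np.sin(th),np.cos(th)]]);t=W.mean(0)-R@L.mean(0)
    return th,R,t,np.linalg.norm(L@R.T+t-W,axis=1).round(1)
E
python3 - <<'E'
from h import *
c=bot.read_camera("top")
P=lambda l:np.array(l)/3.2+[210,150]-0.34
W=np.r_[ray(c,P([(43,176),(403,112),(466,427),(93,495)]),22),ray(c,P([(629,61),(705,394)]),12)]
th,R,t,e=fit([(-340,120),(-67.5,120),(-67.5,-120),(-340,-120),(110,130),(110,-130)],W);print("fix",th,t,e)
W2=ray(c,P([(126,260),(182,369),(257,195),(302,208),(325,255),(310,306)]),42)
f=fit([(-65,45),(-65,-45),(39,45),(65,19),(65,-19),(39,-45)],W2);print("cov",f[0],f[2],f[3]);print("cover in fix",R.T@(f[2]-t),f[0]-th)
w=ray(c,P([(594,246)]),89)[0];print("pin",w,R.T@(w-t))
w=ray(c,P([(575,371)]),58)[0];print("post",w,R.T@(w-t))
np.savez("fix.npz",th=th,R=R,t=t)
for p in[(366,25,75),(180,68,35),(763,115,16)]:
  w=ray(c,P([p[:2]]),p[2])[0];print(p,w,R.T@(w-t))
E
```

```text
fix -1.397742910813847 [532.83148291 -86.41325746] [1.2 1.7 0.7 1.7 0.5 1.7]
cov -1.1061041876375288 [513.36310742 125.13152831] [0.7 1.3 1.7 1.4 1.5 1.9]
cover in fix [-211.73734412   17.24851107] 0.2916387231763182
pin [ 521.15538991 -125.48526315] [ 36.47789255 -18.22954009]
post [ 438.35573252 -114.04290991] [ 10.94909484 -97.82219803]
(366, 25, 75) [687.12097712  28.74079926] [-86.86681291 171.81345005]
(180, 68, 35) [669.57610047 166.09242466] [-225.18796708  178.18133857]
(763, 115, 16) [ 634.7661341  -271.16920256] [199.54857944  68.59881054]
```

```bash
cat >> h.py <<'E'
from scipy.spatial.transform import Rotation as Ro
F=np.load("fix.npz") if __import__("os").path.exists("fix.npz") else None
def w2f(w): return F["R"].T@(np.array(w)-F["t"])
def f2w(p): return F["R"]@np.array(p,float)+F["t"]
def plan(fx,fy,z,yang):
    "needed turn (units, done first) then shift (units) to put the TCP at fixture xy, tool y at fixture angle yang mod pi"
    o=bot.get_obs();M=Ro.from_quat(o["ee_rot"]).as_matrix()
    cur=np.arctan2(M[1,1],M[0,1]);d=(yang+F["th"]-cur+np.pi/2)%np.pi-np.pi/2
    M2=Ro.from_rotvec([0,0,d]).as_matrix()@M
    s=M2.T@(np.r_[f2w((fx,fy)),z]-o["tool_pos"])/30
    print("t",round(o["t"],2),"tcp_f",w2f(o["tool_pos"][:2]).round(1),"z",o["tool_pos"][2].round(1),"turn",round(-d/.1,2),"shift",s.round(2),"F",o["ft_force"].round(1),"q6",o["joint_pos"][5].round(2))
E
python3 - <<'E'
from h import *
a=np.arctan2(36.5-10,-18.2+100);print(a)
plan(36.5,-18.2,130,-a)
E
```

```text
0.3132917638712045
t 0.2 tcp_f [-712.  -239.6] z 222.1 turn -1.55 shift [-14.71 -21.46   3.09] F [-0.   0.3  0.3] q6 -0.12
```

>>> carry_out(
  deltas=[
    [0.2,-0.67,-0.975,0.14,-0.78],
    [0.2,-0.67,-0.975,0.14,-0.77],
    [0.2,-0.67,-0.975,0.14,0],
    [0.2,-0.67,-0.975,0.14,0],
    [0.2,-0.67,-0.975,0.14,0],
  ],
  grip_force=10,
)

```text
t: 0.7
tool_pos: [246.1, 410.7, 201.4]
ee_rot: [0.07, 0.998, -0.0, 0.0]
ft_force: [0.2, 0.3, -0.4]
grip_width: 0.615
gripper_force: 0.0
```

>>> carry_out(
  deltas=[
    [0.2,-0.67,-0.975,0.14,0],
    [0.2,-0.67,-0.975,0.14,0],
    [0.2,-0.67,-0.975,0.14,0],
    [0.2,-0.67,-0.975,0.14,0],
    [0.2,-0.67,-0.975,0.14,0],
  ],
)

```text
t: 1.2
tool_pos: [325.4, 252.0, 180.5]
ee_rot: [0.07, 0.998, 0.0, 0.0]
ft_force: [-0.0, -0.3, 0.2]
grip_width: 0.599
gripper_force: 0.0
```

>>> carry_out(
  deltas=[
    [0.2,-0.67,-0.975,0.14,0],
    [0.2,-0.67,-0.975,0.14,0],
    [0.2,-0.67,-0.975,0.14,0],
    [0.2,-0.67,-0.975,0.14,0],
    [0.2,-0.67,-0.975,0.14,0],
  ],
)

```text
t: 1.7
tool_pos: [404.6, 93.0, 159.6]
ee_rot: [0.07, 0.998, -0.0, 0.0]
ft_force: [0.7, 0.5, 0.6]
grip_width: 0.602
gripper_force: 0.0
```

>>> carry_out(
  deltas=[
    [0.2,-0.67,-0.975,0.14,0],
    [0.2,-0.67,-0.975,0.14,0],
    [0.2,-0.67,-0.975,0.14,0],
    [0.2,-0.67,-0.975,0.14,0],
    [0.2,0,0,0,0],
  ],
)

```text
t: 2.2
tool_pos: [470.1, -36.1, 142.8]
ee_rot: [0.071, 0.997, -0.001, 0.001]
ft_force: [0.2, 0.4, -0.0]
grip_width: 0.605
gripper_force: 0.0
```

```bash
python3 - <<'E'
from h import *
plan(36.5,-18.2,62,-.313)
E
```

```text
t 2.2 tcp_f [-60.3 -53.1] z 142.8 turn -0.03 shift [-2.09 -2.71  2.7 ] F [ 0.2  0.4 -0. ] q6 -1.65
```

>>> carry_out(
  deltas=[
    [0.2,-0.7,-0.9,0.0,0],
    [0.2,-0.7,-0.9,0,0],
    [0.2,-0.69,-0.91,0,0],
    [0.2,0,0,0.9,0],
    [0.2,0,0,0.9,0],
  ],
)

```text
t: 2.7
tool_pos: [519.5, -122.6, 88.9]
ee_rot: [0.07, 0.998, -0.0, 0.001]
ft_force: [-0.0, 1.3, 0.7]
grip_width: 0.599
gripper_force: 0.0
```

>>> carry_out(
  deltas=[
    [0.2,0,0,0.9,0],
    [0.2,0,0,0,0],
    [-1,0,0,0,0],
    [-1,0,0,0,0],
    [-1,0,0,0,0],
  ],
)

```text
t: 3.2
tool_pos: [519.3, -122.1, 63.3]
ee_rot: [0.07, 0.998, -0.0, 0.001]
ft_force: [0.1, 0.1, 0.1]
grip_width: 0.367
gripper_force: 0.0
```

>>> carry_out(
  deltas=[
    [-1,0,0,0,0],
    [-1,0,0,0,0],
    [-1,0,0,0,0],
  ],
)

```text
t: 3.5
tool_pos: [519.0, -122.4, 62.6]
ee_rot: [0.07, 0.998, -0.0, 0.001]
ft_force: [-0.9, -0.8, 4.7]
grip_width: 0.158
gripper_force: 10.0
```

```bash
python3 - <<'E'
from h import *
plan(36.5,-18.2,62,-.313)
c=bot.read_camera("top"); crop(c,300,150,460,320,3.2,"pics/z2.png")
E
```

```text
t 3.5 tcp_f [ 33.1 -19.8] z 62.6 turn 0.0 shift [-0.09 -0.09  0.02] F [-0.9 -0.8  4.7] q6 -1.79
```

The pads have closed on the 14 mm pin (width 0.158 × 88 mm), so I'll swing along the arc.

>>> carry_out(
  deltas=[
    [-1,0.014,-0.283,0,1],
    [-1,0.014,-0.283,0,1],
    [-1,0.014,-0.283,0,1],
    [-1,0.014,-0.283,0,1],
  ],
)

```text
t: 3.95
tool_pos: [508.7, -154.2, 62.6]
ee_rot: [0.269, 0.963, 0.0, 0.002]
ft_force: [3.5, 1.1, 4.0]
grip_width: 0.159
gripper_force: 10.0
```

```bash
python3 - <<'E'
from h import *
a=.313+.4
plan(10+85*np.sin(a),-100+85*np.cos(a),62,-a)
E
```

```text
t 3.95 tcp_f [ 62.7 -35.5] z 62.6 turn -0.04 shift [-0.06 -0.08  0.02] F [3.5 1.1 4. ] q6 -1.45
```

Forces are low and the arc is tracking, so I'll continue to about 1.6 rad.

>>> carry_out(
  deltas=[
    [-1,0.014,-0.283,0,1],
    [-1,0.014,-0.283,0,1],
    [-1,0.014,-0.283,0,1],
    [-1,0.014,-0.283,0,1],
    [-1,0.014,-0.283,0,1],
  ],
)

```text
t: 4.45
tool_pos: [479.0, -184.3, 62.6]
ee_rot: [0.499, 0.867, 0.0, 0.002]
ft_force: [3.1, 0.4, 3.2]
grip_width: 0.153
gripper_force: 10.0
```

>>> carry_out(
  deltas=[
    [-1,0.014,-0.283,0,1],
    [-1,0.014,-0.283,0,1],
    [-1,0.014,-0.283,0,1],
    [-1,0,0,0,0],
    [-1,0,0,0,0],
  ],
)

```text
t: 4.95
tool_pos: [454.3, -193.9, 62.6]
ee_rot: [0.621, 0.784, -0.0, 0.001]
ft_force: [-0.6, -2.2, 5.4]
grip_width: 0.155
gripper_force: 10.0
```

>>> carry_out(
  deltas=[
    [0.2,0,0,0,0],
    [0.2,0,0,0,0],
    [0.2,0,0,-0.9,0],
    [0.2,0,0,-0.9,0],
    [0.2,0,0,0,0],
  ],
)

```text
t: 5.45
tool_pos: [455.3, -193.7, 118.3]
ee_rot: [0.621, 0.784, 0.0, 0.002]
ft_force: [0.4, -0.1, -0.2]
grip_width: 0.569
gripper_force: 0.0
```

```bash
python3 - <<'E'
from h import *
plan(-211.7-110*np.cos(.292),17.2-110*np.sin(.292),110,.292)
plan(-211.7-82*np.cos(.292),17.2-82*np.sin(.292),27,.292)
E
```

```text
t 5.45 tcp_f [ 92.3 -94.8] z 118.3 turn 13.37 shift [  6.49 -12.3    0.22] F [ 0.4 -0.1 -0.2] q6 -0.77
t 5.45 tcp_f [ 92.3 -94.8] z 118.3 turn 13.37 shift [  6.5  -11.37   2.99] F [ 0.4 -0.1 -0.2] q6 -0.77
```

```bash
python3 - <<'E'
from h import *
plan(-211.7-92*np.cos(.292),17.2-92*np.sin(.292),110,.292+np.pi/2)
E
```

```text
t 5.45 tcp_f [ 92.3 -94.8] z 118.3 turn -2.33 shift [11.7   6.49  0.26] F [ 0.4 -0.1 -0.2] q6 -0.77
```

>>> carry_out(
  deltas=[
    [0.2,0,0,0,-0.8],
    [0.2,0,0,0,-0.8],
    [0.2,0,0,0,-0.73],
    [0.2,0.9,0.5,0,0],
    [0.2,0.9,0.5,0,0],
  ],
)

```text
t: 5.95
tool_pos: [455.6, -130.6, 114.8]
ee_rot: [0.526, 0.85, -0.0, -0.001]
ft_force: [0.1, 1.3, 0.2]
grip_width: 0.6
gripper_force: 0.0
```

>>> carry_out(
  deltas=[
    [0.2,0.9,0.5,0,0],
    [0.2,0.9,0.5,0,0],
    [0.2,0.9,0.5,0,0],
    [0.2,0.9,0.5,0,0],
    [0.2,0.9,0.5,0,0],
  ],
)

```text
t: 6.45
tool_pos: [461.9, 24.6, 114.9]
ee_rot: [0.525, 0.851, -0.0, -0.001]
ft_force: [1.5, 0.9, -0.4]
grip_width: 0.598
gripper_force: 0.0
```

>>> carry_out(
  deltas=[
    [0.2,0.9,0.5,0,0],
    [0.2,0.9,0.5,0,0],
    [0.2,0.9,0.5,0,0],
    [0.2,0.9,0.5,0,0],
    [0.2,0.9,0.5,0,0],
  ],
)

```text
t: 6.95
tool_pos: [468.5, 178.7, 114.8]
ee_rot: [0.525, 0.851, -0.001, -0.001]
ft_force: [0.6, -0.2, -0.1]
grip_width: 0.601
gripper_force: 0.0
```

>>> carry_out(
  deltas=[
    [0.2,0.9,0.49,0,0],
    [0.2,0,0,0,0],
  ],
)

```text
t: 7.15
tool_pos: [470.1, 211.1, 114.9]
ee_rot: [0.524, 0.852, 0.0, -0.001]
ft_force: [-0.1, -1.1, -0.7]
grip_width: 0.599
gripper_force: 0.0
```

```bash
python3 - <<'E'
from h import *
plan(-211.7-92*np.cos(.292),17.2-92*np.sin(.292),29,.292+np.pi/2)
c=bot.read_camera("top"); crop(c,210,150,460,320,3.2,"pics/z3.png")
E
```

```text
t 7.15 tcp_f [-303.9  -10.5] z 114.9 turn 0.02 shift [-0.14  0.    2.86] F [-0.1 -1.1 -0.7] q6 -0.18
```

View pics/z3.png

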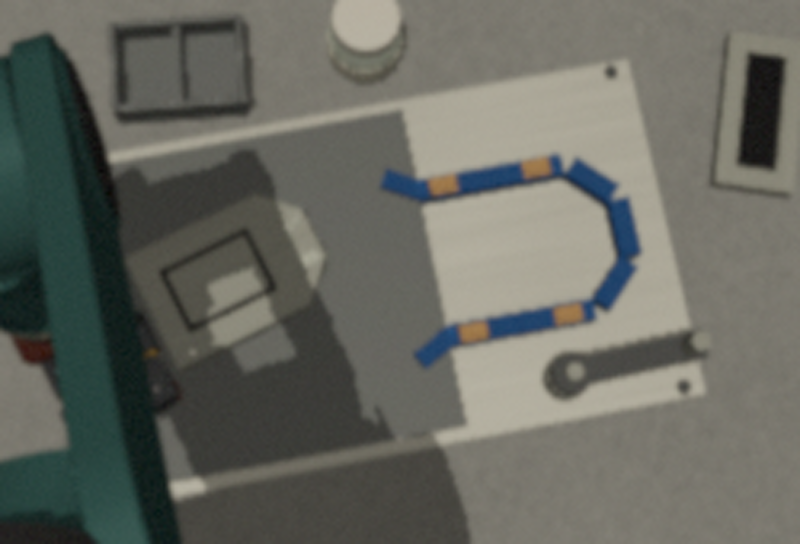

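The clamp now points along +x with its pin at (700,342), and the cover hasn't moved. I'll lower the gripper behind it and advance.

>>> carry_out(
  deltas=[
    [0.2,0,0,0.95,0],
    [0.2,0,0,0.95,0],
    [0.2,0,0,0.95,0],
    [0.2,0,0,0,0],
  ],
)

```text
t: 7.6
tool_pos: [467.0, 206.1, 27.1]
ee_rot: [0.526, 0.851, -0.003, -0.003]
ft_force: [-0.1, -0.4, 0.6]
grip_width: 0.596
gripper_force: 0.0
```

>>> carry_out(
  deltas=[
    [0.2,-0.2,0,0,0],
    [0.2,-0.2,0,0,0],
    [0.2,-0.2,0,0,0],
    [0.2,-0.2,0,0,0],
    [0.2,0,0,0,0],
  ],
)

```text
t: 8.1
tool_pos: [482.5, 186.0, 31.2]
ee_rot: [0.526, 0.851, 0.001, 0.001]
ft_force: [-0.5, 0.9, 0.2]
grip_width: 0.6
gripper_force: 0.0
```

```bash
python3 - <<'E'
from h import *
plan(-74,0,29,np.pi/2)
E
```

```text
t 8.1 tcp_f [-277.    -2.7] z 31.2 turn 2.9 shift [-6.77  0.09  0.08] F [-0.5  0.9  0.2] q6 -0.23
```

>>> carry_out(
  deltas=[
    [0.2,-0.2,0,0,0],
    [0.2,-0.2,0,0,0.33],
    [0.2,-0.18,0,0,0.33],
    [0.2,-0.18,0,0,0.33],
    [0.2,-0.18,0,0,0.33],
  ],
)

```text
t: 8.6
tool_pos: [493.3, 160.7, 30.3]
ee_rot: [0.582, 0.813, 0.0, 0.0]
ft_force: [0.7, 1.8, 1.1]
grip_width: 0.6
gripper_force: 0.9
```

>>> carry_out(
  deltas=[
    [0.2,-0.18,0,0,0.33],
    [0.2,-0.18,0,0,0.33],
    [0.2,-0.18,0,0,0.33],
    [0.2,-0.18,0,0,0.33],
    [0.2,-0.18,0,0,0.33],
  ],
)

```text
t: 9.1
tool_pos: [500.1, 134.5, 30.3]
ee_rot: [0.647, 0.763, -0.0, 0.0]
ft_force: [0.6, 1.8, 1.1]
grip_width: 0.602
gripper_force: 0.8
```

>>> carry_out(
  deltas=[
    [0.2,-0.18,0,0,0.33],
    [0.2,0,0,0,0],
  ],
)

```text
t: 9.3
tool_pos: [500.8, 128.8, 30.2]
ee_rot: [0.659, 0.752, -0.0, -0.0]
ft_force: [-0.9, 0.2, -0.2]
grip_width: 0.597
gripper_force: 0.0
```

```bash
python3 - <<'E'
from h import *
plan(-74,0,29,np.pi/2)
c=bot.read_camera("side"); crop(c,220,170,430,330,3.7,"pics/s4.png")
E
```

```text
t 9.3 tcp_f [-217.5    5.5] z 30.2 turn -0.41 shift [-4.78 -0.18  0.04] F [-0.9  0.2 -0.2] q6 -0.01
```

View pics/s4.png

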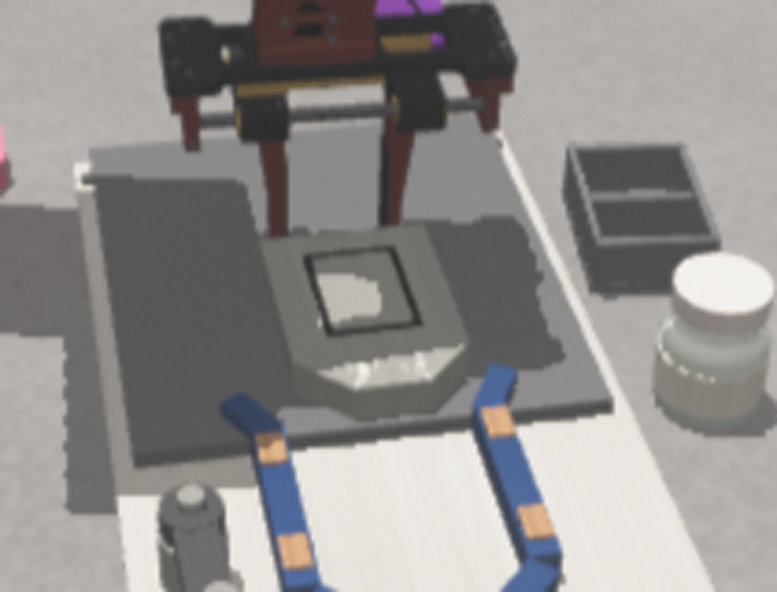

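The side view shows the cover nearly square at the mouth: rear corners (263,240) and (428,224), shoulder corners (295,360) and (467,347). Both fingers are on its rear edge.

```bash
python3 - <<'E'
from h import *
c=bot.read_camera("side")
P=np.array([(263,240),(428,224),(295,360),(467,347)])/3.7+[220,170]-.36
f=fit([(-65,-45),(-65,45),(39,-45),(39,45)],ray(c,P,42));print(w2f(f[2]),f[0]-F["th"],f[3])
E
```

```text
[-140.15814781   10.58244416] -0.01773070398439991 [0.5 1.6 2.1 2.6]
```

>>> carry_out(
  deltas=[
    [0.2,-0.17,-0.06,0,0],
    [0.2,-0.17,-0.07,0,0],
    [0.2,-0.17,-0.07,0,0],
    [0.2,-0.17,-0.07,0,0],
    [0.2,-0.17,-0.07,0,-0.1],
  ],
)

```text
t: 9.9
tool_pos: [494.0, 102.6, 30.3]
ee_rot: [0.654, 0.756, -0.0, -0.0]
ft_force: [0.0, 0.4, -0.4]
grip_width: 0.601
gripper_force: 0.5
```

>>> carry_out(
  deltas=[
    [0.2,-0.17,-0.04,0,-0.1],
    [0.2,-0.17,-0.04,0,-0.1],
    [0.2,-0.17,0,0,-0.1],
  ],
)

```text
t: 10.2
tool_pos: [497.2, 89.3, 31.2]
ee_rot: [0.643, 0.766, 0.003, 0.001]
ft_force: [1.2, 3.8, 1.8]
grip_width: 0.599
gripper_force: 1.2
```

```bash
python3 - <<'E'
from h import *
plan(-74,0,29,np.pi/2)
c=bot.read_camera("side"); crop(c,220,170,430,330,3.7,"pics/s5.png")
E
```

```text
t 10.2 tcp_f [-179.2   -4.8] z 31.2 turn 0.0 shift [-3.51  0.16  0.07] F [1.2 3.8 1.8] q6 -0.14
```

View pics/s5.png

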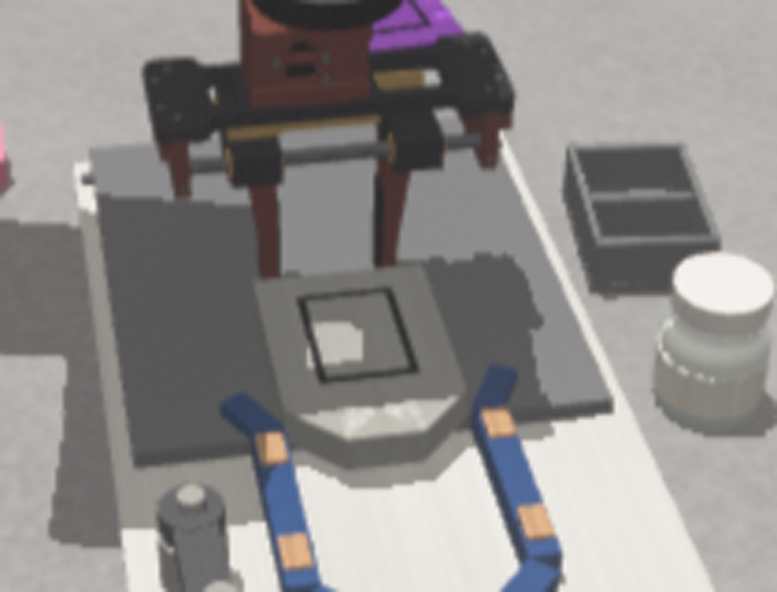

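The cover is centred in the funnel: rear corners (255,282) and (427,266), nose already past the step. I'll push straight on.

>>> carry_out(
  deltas=[
    [0.2,-0.2,0,0,0],
    [0.2,-0.2,0,0,0],
    [0.2,-0.2,0,0,0],
    [0.2,-0.2,0,0,0],
    [0.2,-0.2,0,0,0],
  ],
)

```text
t: 10.75
tool_pos: [499.6, 57.4, 30.4]
ee_rot: [0.643, 0.766, 0.0, 0.0]
ft_force: [1.1, 2.2, 1.1]
grip_width: 0.598
gripper_force: 1.4
```

>>> carry_out(
  deltas=[
    [0.2,-0.2,0,0,0],
    [0.2,-0.2,0,0,0],
    [0.2,-0.2,0,0,0],
    [0.2,-0.2,0,0,0],
    [0.2,-0.2,0,0,0],
  ],
)

```text
t: 11.25
tool_pos: [504.1, 27.9, 30.2]
ee_rot: [0.643, 0.766, -0.0, -0.0]
ft_force: [0.4, 0.3, -0.3]
grip_width: 0.6
gripper_force: 0.3
```

>>> carry_out(
  deltas=[
    [0.2,-0.2,0,0,0],
    [0.2,-0.2,0,0,0],
    [0.2,-0.2,0,0,0],
    [0.2,-0.2,0,0,0],
    [0.2,0,0,0,0],
  ],
)

```text
t: 11.75
tool_pos: [509.1, 3.9, 30.4]
ee_rot: [0.643, 0.766, -0.0, 0.0]
ft_force: [-0.1, -0.3, 0.1]
grip_width: 0.601
gripper_force: 0.0
```

```bash
python3 - <<'E'
from h import *
plan(-78,0,29,np.pi/2)
c=bot.read_camera("side"); crop(c,220,190,430,350,3.7,"pics/s6.png")
E
```

```text
t 11.75 tcp_f [-93.1  -7.8] z 30.4 turn 0.0 shift [-0.5   0.26  0.05] F [-0.1 -0.3  0.1] q6 -0.3
```

View pics/s6.png

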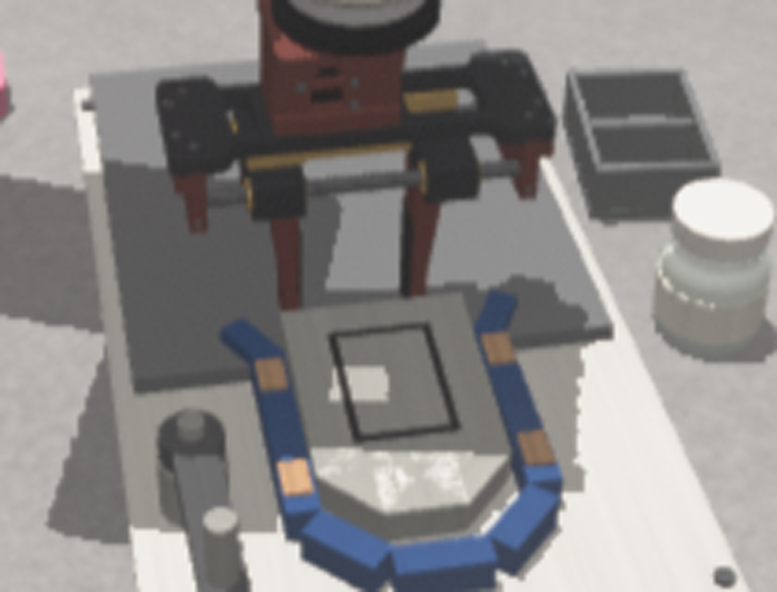

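The nose is down on the pocket floor and the tail is still on the step. I'll narrow and recentre the fingers to clear the walls, then push the last 15 mm.

>>> carry_out(
  deltas=[
    [0.2,0.1,0,0,0],
    [-0.2,0,0.25,0,0],
    [-0.2,0,0,0,0],
    [-0.2,0,0,0,0],
  ],
)

```text
t: 12.2
tool_pos: [516.1, 9.3, 30.4]
ee_rot: [0.643, 0.766, 0.0, 0.0]
ft_force: [0.5, -0.5, 0.6]
grip_width: 0.405
gripper_force: 0.0
```

>>> carry_out(
  deltas=[
    [-0.2,-0.12,0,0,0],
    [-0.2,-0.12,0,0,0],
    [-0.2,-0.12,0,0,0],
    [-0.2,-0.12,0,0,0],
    [-0.2,-0.07,0,0,0],
  ],
)

```text
t: 12.7
tool_pos: [518.5, -7.6, 30.3]
ee_rot: [0.643, 0.766, -0.0, -0.0]
ft_force: [-0.7, 0.7, -0.1]
grip_width: 0.4
gripper_force: 0.5
```

```bash
python3 - <<'E'
from h import *
plan(-76,0,29,np.pi/2)
E
```

```text
t 12.7 tcp_f [-80.1  -0.6] z 30.3 turn 0.01 shift [-0.14  0.02  0.04] F [-0.7  0.7 -0.1] q6 -0.32
```

>>> carry_out(
  deltas=[
    [-0.2,-0.07,0,0,0],
    [-0.2,0,0,0,0],
  ],
)

```text
t: 12.9
tool_pos: [519.0, -9.6, 30.4]
ee_rot: [0.643, 0.766, -0.0, 0.0]
ft_force: [0.7, 0.4, -0.5]
grip_width: 0.398
gripper_force: 0.0
```

>>> carry_out(
  deltas=[
    [-0.2,-0.07,0,0,0],
    [-0.2,0,0,0,0],
  ],
)

```text
t: 13.1
tool_pos: [519.2, -11.5, 30.4]
ee_rot: [0.643, 0.766, -0.0, 0.0]
ft_force: [0.5, 0.8, -0.3]
grip_width: 0.399
gripper_force: 0.0
```

```bash
python3 - <<'E'
from h import *
plan(-76,0,29,np.pi/2)
c=bot.read_camera("side"); crop(c,220,190,430,350,3.7,"pics/s7.png")
E
```

```text
t 13.1 tcp_f [-76.2  -0.5] z 30.4 turn 0.01 shift [-0.01  0.02  0.05] F [ 0.5  0.8 -0.3] q6 -0.33
```

View pics/s7.png

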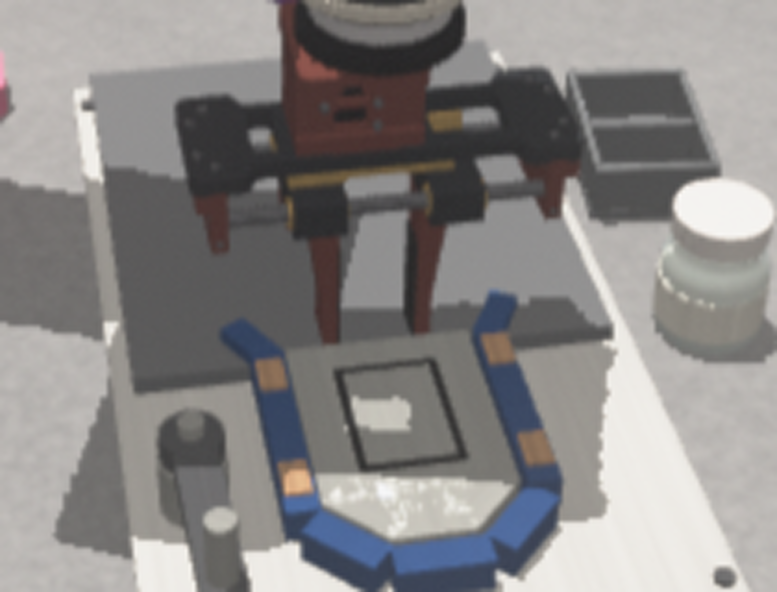

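The cover fills the pocket with its rear edge at about (290,348)-(470,330). I'll compare that with the projected edge for a seated cover and for one still on the deck.

```bash
python3 - <<'E'
from h import *
c=bot.read_camera("side")
K=np.array([[c["fx"],0,c["cx"]],[0,c["fy"],c["cy"]],[0,0,1.]])
for x,z in[(-65,32),(-65,42),(-68,42),(65,32)]:
  X=np.array([np.r_[f2w((x,y)),z] for y in(-45,45) ] if x<0 else [np.r_[f2w((x,y)),z] for y in(-19,19)])
  p=cv2.projectPoints(X,cv2.Rodrigues(np.array(c["R"]))[0],np.array(c["t"]),K,np.array([c["k1"],0,0,0.]))[0][:,0]
  print(x,z,((p-[220,190])*3.7).round())
E
```

```text
-65 32 [[282. 352.]
 [464. 331.]]
-65 42 [[282. 336.]
 [465. 316.]]
-68 42 [[281. 332.]
 [463. 312.]]
65 32 [[388. 542.]
 [474. 531.]]
```

The rear edge matches the seated projection. I'll confirm by pressing lightly on the top near the tail.

>>> carry_out(
  deltas=[
    [-1,0.3,0,0,0],
    [-1,0,0,-0.8,0],
    [-1,-0.7,0,0,0],
    [-1,-0.6,0,0,0],
    [-1,0,0,0,0],
  ],
)

```text
t: 13.7
tool_pos: [525.4, -41.9, 54.7]
ee_rot: [0.643, 0.766, 0.0, 0.001]
ft_force: [0.6, -0.2, 0.1]
grip_width: 0.013
gripper_force: 0.0
```

>>> carry_out(
  deltas=[
    [-1,0,0,0.2,0],
    [-1,0,0,0.2,0],
    [-1,0,0,0.14,0],
    [-1,0,0,0,0],
  ],
)

```text
t: 14.1
tool_pos: [523.3, -40.1, 37.1]
ee_rot: [0.643, 0.766, -0.001, -0.001]
ft_force: [-0.0, -1.0, 0.3]
grip_width: 0.005
gripper_force: 0.0
```

>>> carry_out(
  deltas=[
    [-1,0,0,0.1,0],
    [-1,0,0,0,0],
  ],
)

```text
t: 14.3
tool_pos: [524.2, -40.6, 34.8]
ee_rot: [0.643, 0.766, -0.0, -0.0]
ft_force: [0.5, 0.4, 0.6]
grip_width: 0.011
gripper_force: 0.0
```

>>> carry_out(
  deltas=[
    [-1,0,0,0.1,0],
    [-1,0,0,0,0],
  ],
)

```text
t: 14.5
tool_pos: [524.8, -40.9, 32.4]
ee_rot: [0.643, 0.766, 0.0, 0.0]
ft_force: [0.8, -0.0, 2.1]
grip_width: 0.006
gripper_force: 1.0
```

The fingers touch at 32.4 mm, so the cover is seated. Now back to the pin.

>>> carry_out(
  deltas=[
    [-1,0,0,-0.9,0],
    [0.2,0,0,-0.9,0],
    [0.2,0,0,-0.9,0],
    [0.2,0,0,0,0],
    [0.2,0,0,0,0],
  ],
)

```text
t: 15.0
tool_pos: [524.7, -40.9, 113.5]
ee_rot: [0.643, 0.766, 0.0, 0.001]
ft_force: [0.6, 0.1, -0.1]
grip_width: 0.332
gripper_force: 0.0
```

```bash
python3 - <<'E'
from h import *
plan(92.5,-94.8,113,-1.51)
c=bot.read_camera("top"); crop(c,330,150,460,280,4,"pics/z8.png")
E
```

```text
t 15.0 tcp_f [-46.2  -0.1] z 113.5 turn -0.6 shift [-4.42 -3.43  0.01] F [ 0.6  0.1 -0.1] q6 -0.38
```

>>> carry_out(
  deltas=[
    [0.2,0,0,0,-0.6],
    [0.2,-0.88,-0.69,0,0],
    [0.2,-0.88,-0.69,0,0],
    [0.2,-0.88,-0.69,0,0],
    [0.2,-0.88,-0.68,0,0],
  ],
)

```text
t: 15.55
tool_pos: [467.0, -163.1, 111.7]
ee_rot: [0.62, 0.785, -0.0, -0.001]
ft_force: [0.1, 0.1, 0.7]
grip_width: 0.598
gripper_force: 0.0
```

>>> carry_out(
  deltas=[
    [0.2,-0.88,-0.68,0,0],
    [0.2,0,0,0.85,0],
    [0.2,0,0,0.85,0],
    [-1,0,0,0,0],
    [-1,0,0,0,0],
  ],
)

```text
t: 16.05
tool_pos: [453.8, -192.4, 61.2]
ee_rot: [0.62, 0.785, -0.0, -0.002]
ft_force: [0.8, -0.2, -0.5]
grip_width: 0.458
gripper_force: 0.0
```

>>> carry_out(
  deltas=[
    [-1,0,0,0,0],
    [-1,0,0,0,0],
    [-1,0,0,0,0],
    [-1,0,0,0,0],
  ],
)

```text
t: 16.45
tool_pos: [455.4, -193.3, 62.9]
ee_rot: [0.62, 0.785, -0.0, 0.001]
ft_force: [-0.3, -0.8, 3.9]
grip_width: 0.156
gripper_force: 10.0
```

```bash
python3 - <<'E'
from h import *
plan(92.5,-94.8,62,-1.51)
E
```

```text
t 16.45 tcp_f [ 91.9 -94.7] z 62.9 turn 0.01 shift [-0.02 -0.    0.03] F [-0.3 -0.8  3.9] q6 -0.78
```

The pin is pinched again; swinging back.

>>> carry_out(
  deltas=[
    [-1,0.014,0.283,0,-1],
    [-1,0.014,0.283,0,-1],
    [-1,0.014,0.283,0,-1],
    [-1,0.014,0.283,0,-1],
    [-1,0.014,0.283,0,-1],
  ],
)

```text
t: 16.95
tool_pos: [492.5, -174.0, 62.9]
ee_rot: [0.404, 0.915, -0.001, 0.0]
ft_force: [-2.3, -1.2, 4.5]
grip_width: 0.151
gripper_force: 10.0
```

>>> carry_out(
  deltas=[
    [-1,0.014,0.283,0,-1],
    [-1,0.014,0.283,0,-1],
    [-1,0.014,0.283,0,-1],
    [-1,0.014,0.283,0,-1],
    [-1,0.014,0.283,0,-1],
  ],
)

```text
t: 17.45
tool_pos: [515.4, -138.7, 62.8]
ee_rot: [0.165, 0.986, -0.001, -0.0]
ft_force: [-3.7, -2.6, 5.4]
grip_width: 0.158
gripper_force: 10.0
```

>>> carry_out(
  deltas=[
    [-1,0.014,0.283,0,-1],
    [-1,0.014,0.283,0,-1],
    [-1,0.014,0.283,0,-1],
    [-1,0,0,0,0],
  ],
)

```text
t: 17.85
tool_pos: [519.6, -112.7, 62.8]
ee_rot: [0.016, 1.0, -0.0, -0.0]
ft_force: [-3.0, 0.3, 6.5]
grip_width: 0.155
gripper_force: 10.0
```

```bash
python3 - <<'E'
from h import *
plan(10,-15,62,0)
E
```

```text
t 17.85 tcp_f [ 23.6 -17.6] z 62.8 turn -2.06 shift [-0.09  0.45  0.03] F [-3.   0.3  6.5] q6 -1.88
```

>>> carry_out(
  deltas=[
    [-1,-0.02,0.2,0,-0.8],
    [-1,-0.02,0.15,0,-0.7],
    [-1,0,0,0,0],
  ],
)

```text
t: 18.15
tool_pos: [519.1, -102.3, 62.7]
ee_rot: [-0.058, 0.998, 0.0, -0.002]
ft_force: [-7.4, -0.4, 9.6]
grip_width: 0.155
gripper_force: 10.0
```

>>> carry_out(
  deltas=[
    [-1,0,0.05,0,-0.3],
    [-1,0,0.05,0,0],
    [-1,0,0,0,0],
  ],
)

```text
t: 18.45
tool_pos: [518.8, -99.9, 62.7]
ee_rot: [-0.072, 0.997, 0.0, -0.002]
ft_force: [-6.4, -2.1, 7.7]
grip_width: 0.153
gripper_force: 10.0
```

>>> carry_out(
  deltas=[
    [-1,0,0.05,0,0],
    [-1,0,0.05,0,0],
    [-1,0,0,0,0],
  ],
)

```text
t: 18.75
tool_pos: [518.8, -98.9, 62.7]
ee_rot: [-0.072, 0.997, -0.002, -0.002]
ft_force: [-6.8, -9.1, 6.3]
grip_width: 0.155
gripper_force: 10.0
```

```bash
python3 - <<'E'
from h import *
plan(10,-15,62,0)
E
```

```text
t 18.75 tcp_f [  9.9 -16. ] z 62.7 turn -0.28 shift [-0.03 -0.    0.02] F [-6.8 -9.1  6.3] q6 -2.03
```

The arm is at its stop: force is rising and the pin is at fixture (9.9,-16). Release, lift away and check.

>>> carry_out(
  deltas=[
    [0.2,0,0,0,0],
    [0.2,0,0,0,0],
    [0.2,0,0,0,0],
    [0.2,0,0,-0.9,0],
    [0.2,0,0,-0.9,0],
  ],
)

```text
t: 19.25
tool_pos: [519.9, -96.5, 116.1]
ee_rot: [-0.072, 0.997, 0.001, -0.001]
ft_force: [1.4, 0.2, 0.4]
grip_width: 0.573
gripper_force: 0.0
```

>>> carry_out(
  deltas=[
    [0.2,0,0,-1,0],
    [0.2,0,0.8,-1,0],
    [0.2,0,0.8,-1,0],
    [0.2,0,0.8,0,0],
    [0.2,0,0.8,0,0],
  ],
)

```text
t: 19.75
tool_pos: [507.7, -1.0, 207.6]
ee_rot: [-0.071, 0.997, -0.0, 0.002]
ft_force: [-0.5, -0.1, 0.4]
grip_width: 0.599
gripper_force: 0.0
```

>>> carry_out(
  deltas=[
    [0.2,0,0.9,0,0],
    [0.2,0,0.9,0,0],
    [0.2,0,0.9,0,0],
    [0.2,0,0.9,0,0],
    [0.2,0,0,0,0],
  ],
)

```text
t: 20.25
tool_pos: [490.8, 107.5, 206.1]
ee_rot: [-0.073, 0.997, 0.001, -0.0]
ft_force: [0.0, 0.4, 0.2]
grip_width: 0.596
gripper_force: 0.0
```

```bash
python3 - <<'E'
from h import *
plan(10,-15,62,0)
c=bot.read_camera("side"); crop(c,220,190,430,350,3.7,"pics/s9.png")
E
```

```text
t 20.25 tcp_f [-198.3   -8.1] z 206.1 turn -0.27 shift [ 0.23 -6.95  4.8 ] F [0.  0.4 0.2] q6 -1.64
```

View pics/s9.png

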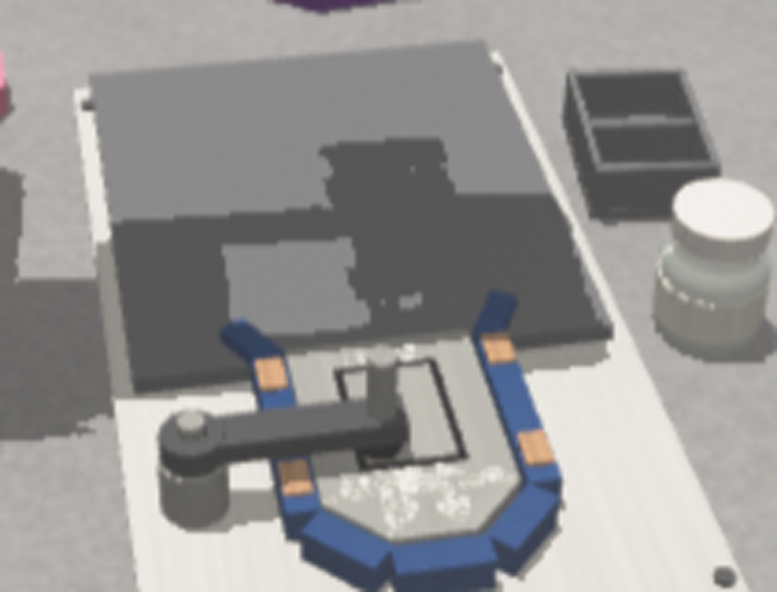

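The cover lies flat in the pocket with the clamp square over it (pin at (381,360)). The jar and tray haven't moved, and the robot is clear. Handing in.

```bash
python3 -c "
from bench import bot
print(bot.sign_off())"
```

```text
the job is handed in; nothing more can be done
None
```

The cover is seated flat in the pocket, the clamp arm is back at its stop over it, the robot never went near the jar, tray or spare plate, and the job is handed in (about 20 s of the 72 s used; no verdict was returned).

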